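# Roll a bar home in the drill jig and lock it

### The job

On the drill jig, roll the loose aluminium bar slowly along the cork bed by pushing its side, without ever lifting it, until it lies straight against the steel pad of the green stop, and press it there lightly for a moment, with about 8 newtons; pressing or bumping the stop with 15 newtons or more spoils its setting. Then push the small keeper by its upright tab all the way in behind the bar so that it cannot roll back, and leave the jar, tray and screwdriver as they are.

Things in the scene. Friction and masses are not known exactly. Their poses are not given: they have to be found in the camera images.
- bar: Loose plain aluminium round bar, diameter 32 mm, length 118 mm, 0.2 to 0.35 kg, lying across the jig's bed; origin at its centre. Its y axis is its long axis; x and z turn as it rolls. It rolls easily with a little drag, is slippery, and lies between two low side fences (14 mm above the bed, 120 mm apart) that keep it nearly straight.
- mark (a point): Point fixed on the jig near its stop end: on its centre line, at the bar's axis height, 16 mm above the cork bed (bed 20 mm above the table). x: rolling direction, towards the stop; y: across the jig; z: up. The stop's pad stands 0 to 12 mm beyond it. Jig: fixed dark steel board from x = -270 to +70 mm, 170 mm wide, cork bed from x = -265 to +25 mm.
- stop: Stop: green block fixed on the jig (origin in its front face, 28 mm beyond the mark; axes as the mark's), with a flat bright steel pad, 110 mm wide and 34 mm high, standing out before it on two spindles by an amount that differs each time (face 0 to 12 mm beyond the mark) and is not measured. The pad is sprung and damped: about 6 N per mm, at most 8 mm.
- keeper_tab (a point): Middle of the keeper's green upright tab, at the jig's -y side; 16 mm along x, 10 mm along y, top 12 mm above, foot 22 mm below on a flat steel tongue 10 mm wide whose tip is 34 mm from here to +y, tail 18 mm to -y. Pushed to +y, the tongue slides over the fence and behind the bar (its face is 36 mm before the mark); a bar that has not gone home blocks it. Axes as the mark's.
- keeper (a joint): How far the keeper has been pushed in, m: 0 = fully out, 0.032 = fully in (a hard end). It slides against about 3 N of friction and stays where it is left.
- jar: Amber glass jar with black cap, 52 mm diameter, 70 mm high, standing on the table beyond the stop end of the jig; origin at the centre of its underside.
- tray: Small open wooden tray, 90 by 130 by 35 mm high, on the table off the other end of the jig; origin at the centre of its underside.
- driver: Screwdriver with wooden handle lying on the table beside the jig, on the keeper's side; origin under its middle, x along it.
Mind the look-alikes: they are no part of the job. Of the things like the bar, leave any that is yellow; of the rest the larger one is meant.

How it is judged (in metres and radians):
On the way, in this order (a step that is already met when the one before it is completed fails the run):
1. the bar is rolling along the bed, turning and not skidding (angular speed of bar above 0.25 rad/s and distance of bar from where it was at the start of the episode above 0.015 m and z of bar in the frame of mark below 0.004 m), for 0.1 s.
2. the bar lies straight against the stop and presses on it with more than 4 N for 0.2 s (contact force between bar and stop above 4 N and x of bar in the frame of mark between -0.0215 and 0.001 m and z of bar in the frame of mark between -0.004 and 0.004 m and angle between the y axis of bar and the y axis of mark, either way round below 0.1 rad), for 0.2 s.
3. the keeper is fully in behind the bar (value of joint keeper above 0.0285 m and x of bar in the frame of mark between -0.0215 and 0.001 m and z of bar in the frame of mark between -0.004 and 0.004 m and angle between the y axis of bar and the y axis of mark, either way round below 0.1 rad), for 0.2 s.
At the end, for the whole second after the job is handed in: The bar lies at rest and flat on the bed between keeper and stop, its centre between 21.5 mm before the mark and 1 mm beyond it, straight within 0.1 rad; the keeper is in to within 3.5 mm of its end (all of step 3 and linear speed of bar below 0.01 m/s); the robot touches nothing.
It fails at once if the bar presses on the stop with over 15 N (contact force between bar and stop above 15 N).
It fails at once if the bar is lifted more than 10 mm off the bed (z of bar in the frame of mark above 0.01 m).
It fails at once if the bar runs faster than 0.25 m/s (linear speed of bar above 0.25 m/s).
It fails at once if the jar, tray or screwdriver is moved more than 20 mm (distance of any of jar, tray, driver from where it was at the start of the episode above 0.02 m).
It also fails if it takes over 67 s, if anything falls off the work surface, if the arm or the gripper's body presses on something with over 40 N, if the wrist force passes 120 N, or if a joint passes its speed limit or range.

### The arm

A 7-joint arm with a two-finger parallel gripper is mounted at the origin on the work surface. World frame = base frame: x ahead of the robot, y to its left, z up, the work surface at z = 0. Lengths are in m, angles in degrees, forces in N, time in s.
With the tool pointing down it reaches from about 0.4 to 0.75 m from the base axis. Payload 19.5 kg.
Tool frame: the origin (TCP) lies midway between the tips of the shut fingers; the grasp point (between the pads) lies 19 mm behind it; z points along the fingers, y is the line along which they close (so a half turn about z gives the same grasp; the last joint's range is limited). The gripper opens to 85 mm and grips with 20 to 120 N. Pads are 22 mm wide; open, the fingers measure 114 mm over their backs; the gripper's body (76 mm by 85 mm) begins 54 mm behind the grasp point. The pads swing forward as they close: fully open they stand 13 mm farther back than shut.
Start: joints at [-78.994, 40.479, -1.581, 85.061, 1.261, 54.483, -4.326], TCP at [0.133, 0.559, 0.231] pointing down, gripper open.
Joint ranges: [-155.06, 155.06], [-18.47, 123.98], [-90, 86.84], [0, 140.48], [-83.41, 263.41], [0, 116], [-161.91, 161.91]. Speed limits (degrees/s): [108.29, 108.29, 147.25, 147.25, 172.46, 172.46, 172.46].

### API

Orientations are given as [roll, pitch, yaw] about the fixed x, y, z axes, in that order (R = Rz(yaw) Ry(pitch) Rx(roll)).
In Python, from plant import env, get_image, camera_params, recognise, mark_of gives the robot as it stands.
- The arm moves only by the tool send_rows, never from a script. Its argument "moves" is one flat list of numbers, 7 for each row, row after row: the turn, a rotation vector about the tool's x, y, z in rad, then the shift along the tool's x, y, z in m, then the closure, from -1 (fully open) to 1 (shut), so that 0 is half open. A call has 1 to 8 rows; each row shifts and turns the commanded pose from where the row before left it, along the tool's axes as they then stand; what a row does not reach is not made up. A row lasts 1/12 s, in which the tool goes at most 41.7 mm and 7.16 degrees, less where a joint would pass 70% of its speed; a pose out of reach is approached as far as the arm can. A call with a gripper value outside its range is refused whole. The fingers move at their own pace and stop on an object; "force" is the grip in N (left out, the last holds). Time passes only in rows, so rows that do not move let the fingers close. It gives the time, the measured TCP pose, the force, the opening and the grip force at its end, in the units of the state.
- env.state(): the state, without advancing time (a new reading comes with each control period).
- get_image(name): name is "side" or "top" or "wrist"; returns (picture, depth): 420x560x3 uint8, red, green, blue; 420x560 float32, m along the optical axis (not along the pixel's ray), 0 where there is no reading.
- camera_params(name): a dict with "vertical_fov" (degrees; the focal length in pixels is half the picture's height over the tangent of half this angle, whatever the lens; pixels are square), "cx", "cy" (the principal point, pixels), "world_to_cam" (4x4, takes a point from world to camera coordinates). Camera axes: x right, y down, z forward; pixel columns grow to the right and rows downward; lengths in m; the calibration is good to about 2 mm. The wrist camera is an equidistant fisheye: a pixel r from the principal point sees the ray r / f radians off the axis. A picture is of the moment at which its call begins: read the wrist's pose just before it. camera_params takes no time and is no camera call; for the wrist camera it gives the pose at the moment of the call.
- env.finish_job(): hands the job in; it is judged then, once.
Trained networks look in the newest picture that a camera, given by its name, has taken for a name from the list of things; names that differ only in an ending like _2 or _b are one class to them, and where a whole thing is asked for, a point or a joint stands for the part that bears it (a point fixed in the world has none). Each returns a list of dicts, best first, with "p" (0 to 1); they miss things now and then, are a little off and sometimes report something else, mostly with a low value. They report only what shows in the picture. A call takes as long as a camera call. They do not tell look-alikes from the thing itself.
- recognise(label, camera): "position" ([x, y, z] in m, in world coordinates, good to about 4 mm: the middle of the surface that is visible of it).
- mark_of(label, camera): "position" ([x, y, z] in m, in world coordinates, good to about 4 mm: a listed point, or the origin of a listed thing).
The state is a dict: "time": time; "qpos": joint angles; "dq": joint speeds; "joint_torque": joint torques, N m; "position": TCP position; "orientation": TCP orientation; "wrist_force": force on the tool from outside, world axes, zero at the start; "torque": the same for the moment, N m; "grip_width": finger opening in m; "finger_force": force on a finger pad.
Only numpy, scipy, OpenCV 4.12 (cv2) and the standard library are available. Lean on these libraries where they do the work, as an engineer would, in place of code of your own. Each camera call takes 0.05 s, during which the arm holds its last target. There are 200 camera calls.

## Working session

There is one attempt and no reset: what is moved stays moved. The work goes in short steps, Python scripts to look and compute and a tool call to move; the robot and the scene stay as the last step left them, time stands still between calls to the robot, and variables do not carry over. Pictures are saved under pics/ and viewed, at most 10 in all, crops included, and the job is handed in when it is done.

Besides the shell and the picture viewer there is one more tool, called after "Emit:" in YAML: its name, and indented under it one key for each argument. send_rows: Moves the arm, as the interface text tells. Its arguments: {"type":"object","properties":{"moves":{"type":"array"},"force":{"type":"number"}},"required":["moves"]}

```bash
mkdir -p pics
cat > h.py <<'E'
from plant import env,get_image,camera_params,recognise,mark_of
import numpy as np,cv2
def save(n,f):
    p,d=get_image(n); cv2.imwrite('pics/'+f+'.png',p[:,:,::-1]); np.save('pics/'+f+'.npy',d); return p,d
def w(n,u,v,d):
    c=camera_params(n); f=210/np.tan(np.radians(c['vertical_fov']/2)); 
    T=np.linalg.inv(np.array(c['world_to_cam'])); p=np.array([(u-c['cx'])/f*d,(v-c['cy'])/f*d,d,1]); return (T@p)[:3]
E
python3 - <<'E'
from h import *
save('top','t1'); 
s=env.state(); print(s)
for l in ['bar','mark','stop','keeper_tab','jar','tray','driver']:
    for r in mark_of(l,'top')[:4]: print(l,np.round(r['position'],3),round(r['p'],2))
save('side','s1')
for l in ['bar','mark','stop','keeper_tab']:
    for r in mark_of(l,'side')[:4]: print('side',l,np.round(r['position'],3),round(r['p'],2))
E
```

```text
{'time': 0.05, 'qpos': array([-78.9950535 ,  40.51144196,  -1.58388991,  85.0827911 ,
         1.25855281,  54.48370487,  -4.32691079]), 'dq': array([-0.00972126, -0.07654448,  0.03108356, -0.02505503,  0.02418284,
        0.03105735, -0.01484789]), 'joint_torque': array([ 2.74328624e-03, -8.85285544e+01,  1.23809919e+00, -2.36753762e+01,
        1.69896602e-02,  4.94164051e-03,  1.75916199e-05]), 'position': array([0.13311812, 0.55911363, 0.23085872]), 'orientation': array([-1.79939262e+02, -6.39909773e-04,  1.66604766e+02]), 'wrist_force': array([-0.87847156, -1.11367153, -0.35222919]), 'torque': array([0.00406013, 0.0160599 , 0.00383575]), 'finger_force': 0.0, 'grip_width': 0.0856675667188872}
bar [ 0.377 -0.256  0.019] 0.97
bar [ 0.525 -0.052  0.036] 0.64
bar [ 0.742 -0.182  0.013] 0.62
mark [0.485 0.145 0.037] 0.97
stop [0.472 0.167 0.017] 0.82
keeper_tab [0.584 0.117 0.069] 0.52
jar [0.473 0.296 0.002] 0.69
tray [ 0.545 -0.203  0.   ] 0.58
driver [ 0.67  -0.02   0.002] 0.94
side bar [ 0.526 -0.056  0.038] 0.97
side bar [ 0.379 -0.263  0.017] 0.65
side bar [ 0.744 -0.183  0.009] 0.57
side mark [0.485 0.144 0.038] 0.56
side stop [0.474 0.168 0.014] 0.66
side keeper_tab [0.581 0.12  0.072] 0.69
```

```bash
ls pics
```

```text
s1.npy
s1.png
t1.npy
t1.png
```

View pics/t1.png

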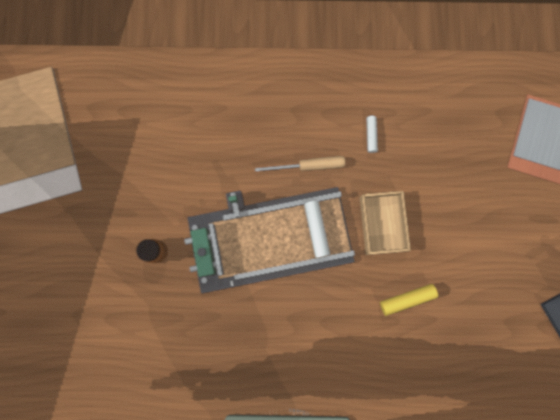

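View pics/s1.png

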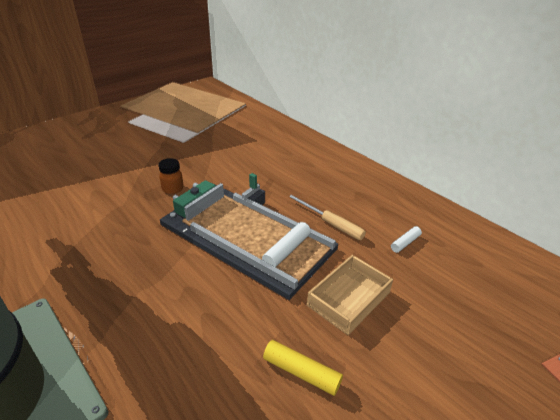

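The top view shows the white bar at (317,228) on the cork, the green stop at (202,252), the keeper tab at (233,198), and the decoys off the jig: a small white bar at (372,133) and a yellow one at (410,300). The side view agrees. Next I need the jig's axes.

```bash
cat > m.py <<'E'
from h import *
import sys
def cloud(n,f):
    p=cv2.imread('pics/'+f+'.png'); d=np.load('pics/'+f+'.npy')
    v,u=np.mgrid[:420,:560]; P=np.stack(w(n,u,v,d) if 0 else [*( _w(n,u,v,d))],-1); return p,P
def _w(n,u,v,d):
    c=camera_params(n); f=210/np.tan(np.radians(c['vertical_fov']/2)); T=np.linalg.inv(np.array(c['world_to_cam']))
    q=np.stack([(u-c['cx'])/f*d,(v-c['cy'])/f*d,d,np.ones_like(d)],0).reshape(4,-1); return (T@q)[:3].reshape(3,420,560)
def box(pts):
    c,s,a=cv2.minAreaRect(pts.astype(np.float32)*1000); return np.round(c,1),np.round(s,1),round(a,2)
if __name__=='__main__':
    for n,f in [('top','t1'),('side','s1')]:
        p,P=cloud(n,f); hsv=cv2.cvtColor(p,cv2.COLOR_BGR2HSV)
        reg=(P[...,0]>.37)&(P[...,0]<.62)&(P[...,1]>-.13)&(P[...,1]<.24)
        for nm,lo,hi in [('jig',.015,.2),('bar>45',.043,.06)]:
            m=(reg&(P[...,2]>lo)&(P[...,2]<hi)).astype(np.uint8)
            if nm[0]=='b': m&=((P[...,1]<.05)).astype(np.uint8)
            m=cv2.morphologyEx(m,cv2.MORPH_OPEN,np.ones((3,3)))
            k,L,S,_=cv2.connectedComponentsWithStats(m); i=1+np.argmax(S[1:,4]); m=L==i
            print(n,nm,m.sum(),box(P[m][:,:2]),np.round(P[m].mean(0),4))
        g=(hsv[...,0]>60)&(hsv[...,0]<95)&(hsv[...,1]>80)&reg&(P[...,2]>.03)
        k,L,S,C=cv2.connectedComponentsWithStats(g.astype(np.uint8))
        for i in range(1,k):
            if S[i,4]>8: m=L==i; print(' green',S[i,4],np.round(P[m].min(0),3),np.round(np.median(P[m],0),3),np.round(P[m].max(0),3))
E
python3 m.py
```

```text
top jig 10658 (array([517.8,  49.9]), array([199.4, 347.1]), 11.57) [0.506  0.0407 0.0278]
top bar>45 720 (array([525.5, -57.8]), array([117.6,  28.9]), 13.29) [ 0.5253 -0.0576  0.0498]
side jig 8715 (array([514.1,  48. ]), array([194.9, 349.9]), 5.01) [0.5042 0.0295 0.028 ]
side bar>45 609 (array([524.5, -58. ]), array([119.8,  28.1]), 13.05) [ 0.5211 -0.0616  0.0485]
 green 85 [0.575 0.111 0.051] [0.579 0.116 0.067] [0.586 0.125 0.082]
 green 410 [0.419 0.156 0.03 ] [0.455 0.179 0.049] [0.52  0.209 0.055]
```

Emit:
send_rows:
  moves: [0,0,0,-0.0317,-0.0189,0,0,0,0,0,-0.0317,-0.0189,0,0,0,0,0,-0.0317,-0.0189,0,0,0,0,0,-0.0317,-0.0189,0,0,0,0,0,-0.0317,-0.0189,0,0,0,0,0,-0.0317,-0.0189,0,0,0,0,0,-0.0317,-0.0189,0,0,0,0,0,-0.0317,-0.0189,0,0]
  force: 30

```text
time: 1.32
position: [0.3459, 0.3521, 0.2314]
orientation: [180.0, 0.0, 166.6]
wrist_force: [0.8, 1.2, -0.1]
grip_width: 0.0428
finger_force: 0.0
```

Emit:
send_rows:
  moves: [0,0,0,-0.0317,-0.0189,0,0,0,0,0,-0.0317,-0.0189,0,0,0,0,0,-0.0317,-0.0189,0,0,0,0,0,-0.0317,-0.0189,0,0,0,0,0,-0.0182,-0.0359,0,0,0,0,0,-0.0182,-0.0359,0,0,0,0,0,-0.0182,-0.0359,0,0,0,0,0,-0.0182,-0.0359,0,0]

```text
time: 1.98
position: [0.4884, 0.0921, 0.2314]
orientation: [-180.0, 0.0, 166.6]
wrist_force: [1.2, 0.6, 0.1]
grip_width: 0.0428
finger_force: 0.0
```

Emit:
send_rows:
  moves: [0,0,0,-0.0182,-0.0359,0,0,0,0,0,-0.0182,-0.0359,0,0,0,0,0,-0.0182,-0.0359,0,0,0,0,0,-0.0182,-0.0359,0,0,0,0,0,-0.0182,-0.0359,0,0,0,0,0.12,0,0,0.01,0,0,0,0.12,0,0,0.01,0,0,0,0.12,0,0,0.01,0]

```text
time: 2.65
position: [0.5352, -0.1025, 0.2009]
orientation: [180.0, 0.0, 145.6]
wrist_force: [0.2, 0.7, -0.2]
grip_width: 0.0429
finger_force: 0.0
```

Emit:
send_rows:
  moves: [0,0,0.12,0,0,0.01,0,0,0,0.12,0,0,0.01,0,0,0,0.12,0,0,0.01,0,0,0,0.12,0,0,0.01,0,0,0,0.12,0,0,0,0,0,0,0.12,0,0,0,0,0,0,0.054,0,0,0,0,0,0,0,0,0,0,0]

```text
time: 3.32
position: [0.5353, -0.1015, 0.1613]
orientation: [-180.0, 0.0, 101.5]
wrist_force: [-0.7, 0.2, -0.6]
grip_width: 0.0424
finger_force: 0.0
```

Run:
```python
from h import *
save('wrist','w1')
for l in ['bar','mark','stop','keeper_tab']:
    for r in mark_of(l,'wrist')[:3]: print(l,np.round(r['position'],3),round(r['p'],2))
```

```text
bar [ 0.744 -0.186  0.009] 0.87
bar [ 0.527 -0.054  0.04 ] 0.59
bar [ 0.378 -0.253  0.01 ] 0.58
```

View pics/w1.png

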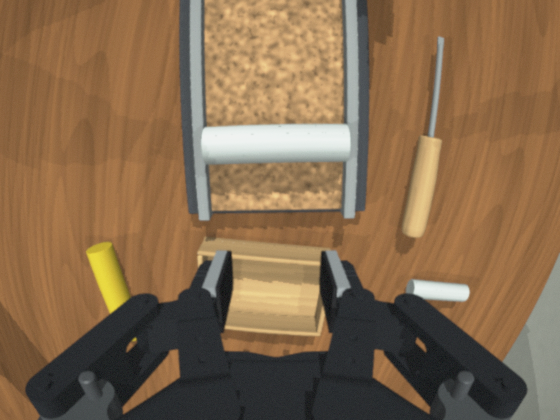

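The wrist view shows the bar spanning (203–350, 144), squarely between the fences. The fingers, at about 217 and 335, are centred on it. I'll go down behind it.

Emit:
send_rows:
  moves: [0,0,0,0,0,0.03,0,0,0,0,0,0,0.03,0,0,0,0,0,0,0.03,0,0,0,0,0,0,0.025,0,0,0,0,0,0,0.015,0,0,0,0,0,0,0.006,0,0,0,0,0.002,0,0,0,0,0,0,0.004,0,0,0]

```text
time: 4.23
position: [0.5342, -0.0961, 0.026]
orientation: [180.0, 0.0, 101.6]
wrist_force: [0.5, 0.9, 0.5]
grip_width: 0.0426
finger_force: 0.0
```

Emit:
send_rows:
  moves: [0,0,0,0.002,0,0,0,0,0,0,0.002,0,0,0,0,0,0,0.002,0,0,0,0,0,0,0.002,0,0,0,0,0,0,0.002,0,0,0,0,0,0,0.002,0,0,0,0,0,0,0.002,0,0,0,0,0,0,0.002,0,0,0]

```text
time: 4.9
position: [0.5307, -0.08, 0.0253]
orientation: [-180.0, 0.0, 101.6]
wrist_force: [0.5, 1.0, 0.0]
grip_width: 0.043
finger_force: 0.0
```

Emit:
send_rows:
  moves: [0,0,0,0.002,0,0,0,0,0,0,0.002,0,0,0,0,0,0,0.0025,0,0,0,0,0,0,0.003,0,0,0,0,0,0,0.003,0,0,0,0,0,0,0.003,0,0,0,0,0,0,0.003,0,0,0,0,0,0,0.003,0,0,0]

```text
time: 5.57
position: [0.5263, -0.0588, 0.0253]
orientation: [-180.0, 0.0, 101.6]
wrist_force: [0.2, -0.3, 0.7]
grip_width: 0.0428
finger_force: 0.1
```

Emit:
send_rows:
  moves: [0,0,0,0.004,0,0,0,0,0,0,0.004,0,0,0,0,0,0,0.004,0,0,0,0,0,0,0.004,0,0,0,0,0,0,0.004,0,0,0,0,0,0,0.004,0,0,0,0,0,0,0.004,0,0,0,0,0,0,0.004,0,0,0]

```text
time: 6.23
position: [0.5199, -0.0274, 0.0253]
orientation: [-180.0, 0.0, 101.6]
wrist_force: [-0.5, -1.0, 0.3]
grip_width: 0.0428
finger_force: 0.1
```

Run:
```python
from h import *
save('wrist','w2');save('side','s2')
print(env.state()['position'])
for l in ['bar','mark','keeper_tab']:
  for c in ['wrist','side']:
    for r in mark_of(l,c)[:3]: print(c,l,np.round(r['position'],3),round(r['p'],2))
```

```text
[ 0.51982268 -0.02696181  0.02529085]
wrist bar [0.517 0.    0.039] 0.78
side bar [ 0.747 -0.184  0.011] 0.91
side bar [ 0.379 -0.26   0.016] 0.85
side bar [0.474 0.169 0.017] 0.72
side mark [0.485 0.139 0.038] 0.77
wrist keeper_tab [ 0.519 -0.003  0.041] 0.22
side keeper_tab [0.586 0.122 0.072] 0.56
side keeper_tab [ 0.542 -0.203 -0.001] 0.5
```

View pics/w2.png

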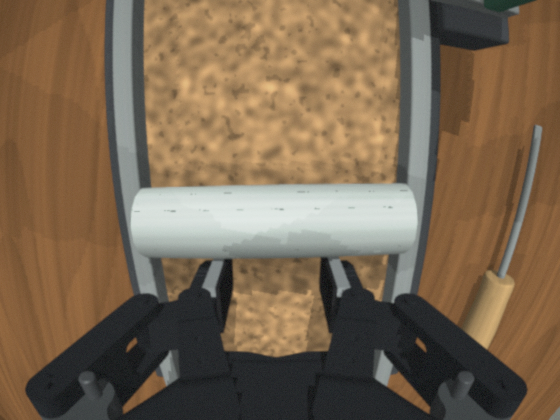

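Finger contact is good, and the bar at (275,220) is rolling straight. I'll carry on steadily.

Emit:
send_rows:
  moves: [0,0,0,0.004,0,0,0,0,0,0,0.004,0,0,0,0,0,0,0.004,0,0,0,0,0,0,0.004,0,0,0,0,0,0,0.004,0,0,0,0,0,0,0.004,0,0,0,0,0,0,0.004,0,0,0,0,0,0,0.004,0,0,0]

```text
time: 7.3
position: [0.5134, 0.004, 0.0253]
orientation: [-180.0, 0.0, 101.6]
wrist_force: [-0.2, -0.8, -0.7]
grip_width: 0.0426
finger_force: 0.1
```

Emit:
send_rows:
  moves: [0,0,0,0.004,0,0,0,0,0,0,0.004,0,0,0,0,0,0,0.004,0,0,0,0,0,0,0.004,0,0,0,0,0,0,0.004,0,0,0,0,0,0,0.004,0,0,0,0,0,0,0.004,0,0,0,0,0,0,0.004,0,0,0]

```text
time: 7.97
position: [0.507, 0.0353, 0.0253]
orientation: [-180.0, 0.0, 101.6]
wrist_force: [-0.5, 0.2, -0.4]
grip_width: 0.0428
finger_force: 0.1
```

Emit:
send_rows:
  moves: [0,0,0,0.004,0,0,0,0,0,0,0.004,0,0,0,0,0,0,0.004,0,0,0,0,0,0,0.004,0,0,0,0,0,0,0.004,0,0,0,0,0,0,0.003,0,0,0,0,0,0,0.003,0,0,0,0,0,0,0.002,0,0,0]

```text
time: 8.63
position: [0.5013, 0.0627, 0.0253]
orientation: [-180.0, 0.0, 101.6]
wrist_force: [-0.1, 1.3, 0.0]
grip_width: 0.0431
finger_force: 0.0
```

Emit:
send_rows:
  moves: [0,0,0,0.002,0,0,0,0,0,0,0.002,0,0,0,0,0,0,0.002,0,0,0,0,0,0,0.002,0,0,0,0,0,0,0.002,0,0,0,0,0,0,0.002,0,0,0,0,0,0,0.001,0,0,0,0,0,0,0.001,0,0,0]

```text
time: 9.3
position: [0.4986, 0.0762, 0.0253]
orientation: [-180.0, 0.0, 101.6]
wrist_force: [-0.4, -0.4, -0.6]
grip_width: 0.0427
finger_force: 0.0
```

Run:
```python
from h import *
save('wrist','w3');save('top','t3')
print(env.state()['position'],env.state()['wrist_force'])
for l in ['bar','mark','stop','keeper_tab']:
  for c in ['wrist','top']:
    for r in mark_of(l,c)[:3]: print(c,l,np.round(r['position'],3),round(r['p'],2))
```

```text
[0.4985413  0.07621411 0.02528509] [0.23284896 0.47561648 0.33804788]
wrist bar [0.494 0.106 0.041] 0.59
top bar [ 0.745 -0.183  0.011] 0.78
top bar [ 0.379 -0.256  0.016] 0.61
wrist mark [0.475 0.144 0.037] 0.67
wrist stop [0.476 0.173 0.015] 0.85
wrist keeper_tab [0.591 0.121 0.068] 0.93
```

View pics/w3.png

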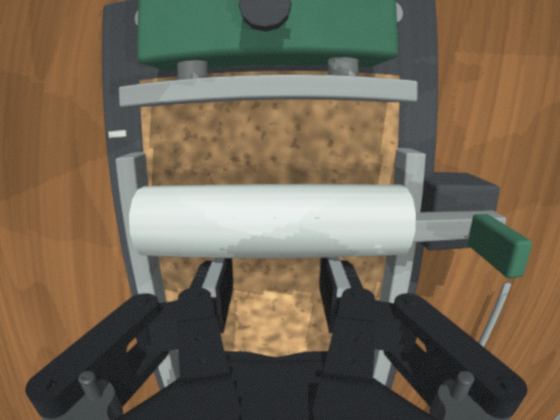

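Run:
```python
from h import *
c=camera_params('wrist'); f=210/np.tan(np.radians(c['vertical_fov']/2)); T=np.linalg.inv(np.array(c['world_to_cam']))
d=np.load('pics/w3.npy'); a=np.radians(11.6)
t=env.state()['position']
for u in (180,270,360):
  print(u)
  for v in list(range(60,122,4))+list(range(180,250,10)):
    x,y=u-c['cx'],v-c['cy']; r=np.hypot(x,y); th=r/f; k=np.tan(th)/max(r,1e-9)*d[v,u]
    p=(T@[x*k,y*k,d[v,u],1])[:3]; q=p-t; print(v,np.round([-np.sin(a)*q[0]+np.cos(a)*q[1],p[2]],4),end=' ')
  print()
```

```text
180
60 [0.0956 0.0477] 64 [0.0947 0.0429] 68 [0.0933 0.0419] 72 [0.0915 0.0437] 76 [0.09   0.0423] 80 [0.0872 0.055 ] 84 [0.0858 0.0548] 88 [0.0844 0.0541] 92 [0.0829 0.0553] 96 [0.0815 0.0534] 100 [0.08   0.0548] 104 [0.0793 0.0202] 108 [0.0775 0.02  ] 112 [0.0756 0.0202] 116 [0.0737 0.0195] 120 [0.0719 0.02  ] 180 [0.0434 0.0206] 190 [0.0433 0.0392] 200 [0.0408 0.0457] 210 [0.0372 0.0475] 220 [0.0344 0.0515] 230 [0.0304 0.0521] 240 [0.0253 0.0503] 
270
60 [0.0965 0.031 ] 64 [0.0961 0.0214] 68 [0.095  0.0152] 72 [0.0927 0.0193] 76 [0.0874 0.0547] 80 [0.086  0.0543] 84 [0.0846 0.0538] 88 [0.0831 0.0552] 92 [0.0818 0.055 ] 96 [0.0804 0.055 ] 100 [0.0798 0.0201] 104 [0.078 0.02 ] 108 [0.0762 0.0194] 112 [0.0744 0.0203] 116 [0.0725 0.019 ] 120 [0.0707 0.019 ] 180 [0.043  0.0203] 190 [0.0433 0.0401] 200 [0.0406 0.0451] 210 [0.0377 0.049 ] 220 [0.0343 0.0509] 230 [0.03   0.0503] 240 [0.0259 0.0507] 
360
60 [0.0968 0.0381] 64 [0.0966 0.0277] 68 [0.0962 0.0175] 72 [0.0945 0.016 ] 76 [0.0921 0.0196] 80 [0.087  0.0542] 84 [0.0856 0.0544] 88 [0.0841 0.0548] 92 [0.0827 0.0537] 96 [0.0813 0.0548] 100 [0.0805 0.0335] 104 [0.0791 0.0197] 108 [0.0772 0.0198] 112 [0.0753 0.019 ] 116 [0.0735 0.0206] 120 [0.0716 0.0197] 180 [0.0431 0.0196] 190 [0.0433 0.0393] 200 [0.041  0.0463] 210 [0.0373 0.0479] 220 [0.0339 0.05  ] 230 [0.0304 0.052 ] 240 [0.0255 0.0506]
```

Emit:
send_rows:
  moves: [0,0,0,0.002,0,0,0,0,0,0,0.002,0,0,0,0,0,0,0.002,0,0,0,0,0,0,0.002,0,0,0,0,0,0,0.002,0,0,0,0,0,0,0.002,0,0,0,0,0,0,0.002,0,0,0,0,0,0,0.002,0,0,0]

```text
time: 10.47
position: [0.4953, 0.0919, 0.0253]
orientation: [-180.0, 0.0, 101.6]
wrist_force: [0.4, -0.5, 1.1]
grip_width: 0.0428
finger_force: 0.6
```

Emit:
send_rows:
  moves: [0,0,0,0.002,0,0,0,0,0,0,0.002,0,0,0,0,0,0,0.002,0,0,0,0,0,0,0.002,0,0,0,0,0,0,0.002,0,0,0,0,0,0,0.002,0,0,0,0,0,0,0.001,0,0,0,0,0,0,0.001,0,0,0]

```text
time: 11.13
position: [0.4925, 0.1056, 0.0253]
orientation: [180.0, 0.0, 101.6]
wrist_force: [-0.7, -0.4, 0.5]
grip_width: 0.043
finger_force: 0.3
```

Emit:
send_rows:
  moves: [0,0,0,0.001,0,0,0,0,0,0,0.0007,0,0,0,0,0,0,0.0005,0,0,0,0,0,0,0,0,0,0]

```text
time: 11.47
position: [0.4921, 0.1077, 0.0253]
orientation: [-180.0, 0.0, 101.6]
wrist_force: [-0.6, 0.1, 0.5]
grip_width: 0.0428
finger_force: 0.0
```

Emit:
send_rows:
  moves: [0,0,0,0.0005,0,0,0,0,0,0,0.0005,0,0,0,0,0,0,0,0,0,0]

```text
time: 11.72
position: [0.4919, 0.1087, 0.0253]
orientation: [-180.0, 0.0, 101.6]
wrist_force: [-0.7, -0.1, -0.0]
grip_width: 0.0426
finger_force: 0.1
```

```bash
cat > gap.py <<'E'
from h import *
def run(n):
  s=env.state(); t=s['position']; c=camera_params('wrist'); p,d=save('wrist',n); f=210/np.tan(np.radians(c['vertical_fov']/2)); T=np.linalg.inv(np.array(c['world_to_cam'])); a=np.radians(11.6)
  print(t,s['wrist_force'])
  v,u=np.mgrid[0:300,150:401]; D=d[:300,150:401]; x,y=u-c['cx'],v-c['cy']; r=np.hypot(x,y)+1e-9; k=np.tan(r/f)/r*D
  P=np.stack([x*k,y*k,D,np.ones_like(D)],-1)@T.T; q=P[...,:3]-t
  jx=-np.sin(a)*q[...,0]+np.cos(a)*q[...,1]; z=P[...,2]
  for col in (20,70,120,170,220):
    pad=jx[:,col][(z[:,col]>.051)&(z[:,col]<.06)&(jx[:,col]>.034)]; bar=jx[:,col][(z[:,col]>.034)&(z[:,col]<.041)&(jx[:,col]<.06)]
    print(col+150,'pad min',np.round(np.sort(pad)[:2],4),'bar front',np.round(np.sort(bar)[-2:],4))
  return p
if __name__=='__main__':
  import sys; run(sys.argv[1])
E
python3 gap.py w4
```

```text
[0.49188986 0.10866294 0.02529167] [-7.20899963e-01 -8.19030656e-02 -1.47653126e-04]
170 pad min [0.0469 0.0471] bar front [0.0543 0.0544]
220 pad min [0.0467 0.0472] bar front [0.0545 0.0546]
270 pad min [0.0341 0.0475] bar front [0.0549 0.0549]
320 pad min [0.0477 0.0479] bar front [0.0551 0.0552]
370 pad min [0.0478 0.0482] bar front [0.0553 0.0554]
```

Emit:
send_rows:
  moves: [0,0,0,0.0005,0,0,0,0,0,0,0.0005,0,0,0,0,0,0,0.0005,0,0,0,0,0,0,0,0,0,0]

```text
time: 12.1
position: [0.4916, 0.1102, 0.0253]
orientation: [-180.0, 0.0, 101.6]
wrist_force: [0.3, -0.2, 1.1]
grip_width: 0.0427
finger_force: 0.1
```

Emit:
send_rows:
  moves: [0,0,0,0.0005,0,0,0,0,0,0,0.0005,0,0,0,0,0,0,0,0,0,0]

```text
time: 12.35
position: [0.4914, 0.111, 0.0253]
orientation: [-180.0, 0.0, 101.6]
wrist_force: [0.1, -1.7, 1.7]
grip_width: 0.0423
finger_force: 0.7
```

Emit:
send_rows:
  moves: [0,0,0,0.0005,0,0,0,0,0,0,0,0,0,0]

```text
time: 12.52
position: [0.4914, 0.1113, 0.0253]
orientation: [180.0, 0.0, 101.6]
wrist_force: [0.2, -4.1, 1.4]
grip_width: 0.0428
finger_force: 1.7
```

Emit:
send_rows:
  moves: [0,0,0,0.0003,0,0,0,0,0,0,0,0,0,0]

```text
time: 12.68
position: [0.4913, 0.1116, 0.0253]
orientation: [180.0, 0.0, 101.6]
wrist_force: [2.3, -4.7, 0.9]
grip_width: 0.0429
finger_force: 2.4
```

Emit:
send_rows:
  moves: [0,0,0,0.0004,0,0,0,0,0,0,0,0,0,0]

```text
time: 12.85
position: [0.4913, 0.1119, 0.0253]
orientation: [180.0, 0.0, 101.6]
wrist_force: [0.8, -5.8, 1.2]
grip_width: 0.0425
finger_force: 2.8
```

Emit:
send_rows:
  moves: [0,0,0,0.0003,0,0,0,0,0,0,0,0,0,0,0,0,0,0,0,0,0]

```text
time: 13.1
position: [0.4912, 0.112, 0.0253]
orientation: [180.0, 0.0, 101.6]
wrist_force: [1.6, -5.8, 1.0]
grip_width: 0.0428
finger_force: 3.2
```

Emit:
send_rows:
  moves: [0,0,0,0.0004,0,0,0,0,0,0,0,0,0,0,0,0,0,0,0,0,0,0,0,0,0,0,0,0,0,0,0,0,0,0,0]

```text
time: 13.52
position: [0.4912, 0.1123, 0.0253]
orientation: [180.0, 0.1, 101.6]
wrist_force: [0.7, -6.7, 1.9]
grip_width: 0.0427
finger_force: 3.7
```

Emit:
send_rows:
  moves: [0,0,0,-0.0003,0,0,0,0,0,0,-0.0003,0,0,0,0,0,0,-0.0003,0,0,0,0,0,0,-0.0003,0,0,0,0,0,0,-0.0003,0,0,0,0,0,0,-0.0003,0,0,0,0,0,0,-0.0003,0,0,0,0,0,0,-0.0003,0,0,0]

```text
time: 14.18
position: [0.4913, 0.1108, 0.0253]
orientation: [-180.0, -0.0, 101.6]
wrist_force: [-1.0, -0.7, 0.4]
grip_width: 0.0427
finger_force: 0.0
```

Emit:
send_rows:
  moves: [0,0,0,-0.0003,0,0,0,0,0,0,-0.0003,0,0,0,0,0,0,-0.0003,0,0,0,0,0,0,-0.0003,0,0,0,0,0,0,-0.0004,0,0,0,0,0,0,-0.0004,0,0,0,0,0,0,-0.001,0,0,0,0,0,0,-0.001,0,0,0]

```text
time: 14.85
position: [0.4923, 0.1065, 0.0253]
orientation: [180.0, 0.0, 101.6]
wrist_force: [0.3, -0.4, -0.7]
grip_width: 0.043
finger_force: 0.0
```

Emit:
send_rows:
  moves: [0,0,0,-0.006,0,0,0,0,0,0,-0.01,0,0,0,0,0,0,-0.01,0,0,0,0,0,0,0,0,-0.02,0,0,0,0,0,0,-0.03,0,0,0,0,0,0,-0.035,0.5,0,0,0,0,0,-0.03,1,0,0,0,0,0,0,1]

```text
time: 15.52
position: [0.4994, 0.08, 0.145]
orientation: [179.6, 0.0, 101.6]
wrist_force: [-0.5, 1.0, 0.8]
grip_width: 0.0072
finger_force: 0.0
```

Run:
```python
from h import *
import gap; gap.run('w5'); print(env.state()['grip_width'])
for l in ['bar','mark','keeper_tab']:
    for r in mark_of(l,'wrist')[:3]: print(l,np.round(r['position'],3),round(r['p'],2))
save('side','s5')
for r in mark_of('keeper_tab','side')[:3]: print('side',np.round(r['position'],3),round(r['p'],2))
```

```text
[0.49938847 0.08002644 0.14498675] [-0.49004002  0.97218593  0.84062427]
170 pad min [] bar front []
220 pad min [0.0547 0.0585] bar front [0.0443]
270 pad min [0.0535 0.0571] bar front [0.0454]
320 pad min [0.0552 0.0559] bar front [0.0465]
370 pad min [] bar front [0.0337 0.0386]
0.000607615433786963
bar [0.486 0.14  0.038] 0.88
mark [ 0.668 -0.015 -0.001] 0.72
keeper_tab [0.589 0.119 0.069] 0.61
side [0.581 0.124 0.074] 0.47
```

View pics/w5.png

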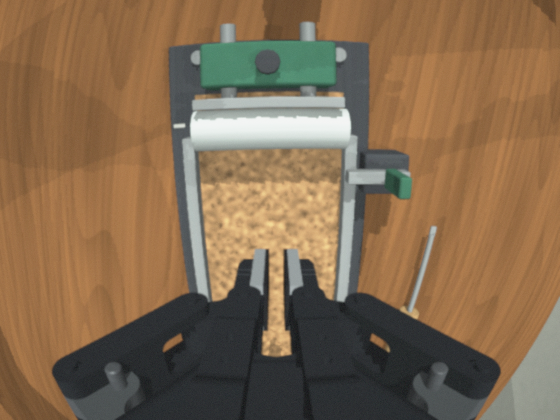

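The bar at (270,130) lies flush on the pad, well clear of the keeper tongue (row 177). I'll find the tab more exactly and go behind it.

```bash
cat > tab.py <<'E'
from h import *
def tab(f):
  c=camera_params('wrist'); f_=210/np.tan(np.radians(c['vertical_fov']/2)); T=np.linalg.inv(np.array(c['world_to_cam']))
  p=cv2.imread(f'pics/{f}.png'); D=np.load(f'pics/{f}.npy'); hsv=cv2.cvtColor(p,cv2.COLOR_BGR2HSV)
  v,u=np.mgrid[:420,:560]; x,y=u-c['cx'],v-c['cy']; r=np.hypot(x,y)+1e-9; k=np.tan(r/f_)/r*D
  P=(np.stack([x*k,y*k,D,np.ones_like(D)],-1)@T.T)[...,:3]
  g=(hsv[...,0]>60)&(hsv[...,0]<95)&(hsv[...,1]>80)&(P[...,2]>.03)
  k,L,S,C=cv2.connectedComponentsWithStats(g.astype(np.uint8)); a=np.radians(11.6); t=env.state()['position']
  for i in range(1,k):
    if S[i,4]>30:
      Q=P[L==i]; q=Q-t; jx=-np.sin(a)*q[:,0]+np.cos(a)*q[:,1]; jy=-np.cos(a)*q[:,0]-np.sin(a)*q[:,1]
      print(S[i,4],np.round(C[i]),'jx',np.round(np.percentile(jx,[3,50,97]),4),'jy',np.round(np.percentile(jy,[3,50,97]),4),'z',np.round(np.percentile(Q[:,2],[3,50,97]),4))
if __name__=='__main__':
  import sys; tab(sys.argv[1])
E
python3 tab.py w5
```

```text
5519 [268.  64.] jx [0.0931 0.1084 0.125 ] jy [-0.0403  0.0044  0.0515] z [0.0421 0.0442 0.0457]
549 [398. 183.] jx [0.0189 0.0265 0.0327] jy [-0.0928 -0.0858 -0.0845] z [0.0472 0.0709 0.0764]
```

Emit:
send_rows:
  moves: [0,0,0,0.0065,0.03,0,1,0,0,0,0.0065,0.03,0,1,0,0,0,0.0065,0.03,0,1,0,0,0,0.0065,0.03,0,1,0,0,0,0,0,0.03,1,0,0,0,0,0,0.03,1,0,0,0,0,0,0.026,1,0,0,0,0,0,0,1]

```text
time: 16.48
position: [0.6072, 0.1301, 0.0489]
orientation: [-179.5, 0.0, 101.6]
wrist_force: [-0.6, -0.2, -1.0]
grip_width: 0.0005
finger_force: 0.0
```

Run:
```python
from h import *
import tab
save('wrist','w6'); tab.tab('w6'); print(env.state()['position'])
```

```text
8102 [ 76. 109.] jx [0.067  0.0823 0.098 ] jy [0.0702 0.0953 0.154 ] z [0.0352 0.0521 0.0535]
933 [220. 281.] jx [-0.0033  0.0049  0.0058] jy [0.02   0.023  0.0288] z [0.056  0.0724 0.0847]
[0.60843982 0.13016717 0.05195499]
```

View pics/w6.png

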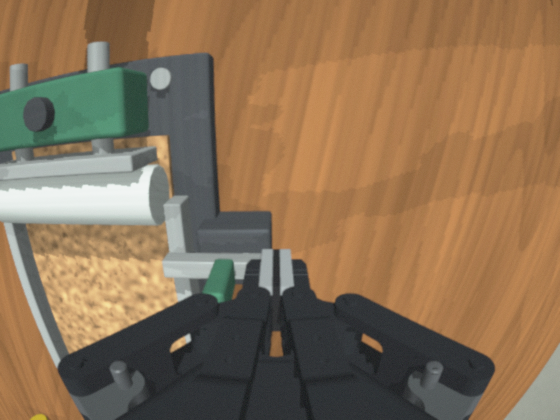

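The fingers stand just behind the tab (tab at (220,281)). I'll push inward in small rows.

Emit:
send_rows:
  moves: [0,0,0,0,0,0,1,0,0,0,0,-0.003,0,1,0,0,0,0,-0.003,0,1,0,0,0,0,-0.003,0,1,0,0,0,0,-0.003,0,1,0,0,0,0,-0.003,0,1,0,0,0,0,-0.003,0,1,0,0,0,0,-0.003,0,1]

```text
time: 17.2
position: [0.5893, 0.1266, 0.0546]
orientation: [179.9, 0.0, 101.6]
wrist_force: [3.8, 0.5, 2.9]
grip_width: 0.0002
finger_force: 1.8
```

Emit:
send_rows:
  moves: [0,0,0,0,-0.003,0,1,0,0,0,0,-0.003,0,1,0,0,0,0,-0.003,0,1,0,0,0,0,-0.003,0,1]

```text
time: 17.53
position: [0.5773, 0.124, 0.0543]
orientation: [180.0, 0.0, 101.6]
wrist_force: [3.2, 0.2, 3.1]
grip_width: -0.0001
finger_force: 1.8
```

Run:
```python
from h import *
import tab
save('wrist','w7'); tab.tab('w7'); s=env.state(); print(s['position'],s['orientation'],s['wrist_force'])
```

```text
10067 [116. 104.] jx [0.0668 0.0822 0.0978] jy [0.0401 0.0727 0.1336] z [0.0402 0.0495 0.0509]
794 [234. 278.] jx [-0.0004  0.0045  0.0054] jy [0.0141 0.0183 0.0222] z [0.052  0.0726 0.0825]
[0.57676775 0.12392176 0.05426357] [-1.79968879e+02  9.80059267e-03  1.01623283e+02] [1.52368201 0.41733042 1.95694324]
```

Emit:
send_rows:
  moves: [0,0,0,0,-0.002,-0.001,1,0,0,0,0,-0.001,0,1,0,0,0,0,-0.001,0,1]

```text
time: 17.83
position: [0.5744, 0.1236, 0.0554]
orientation: [179.9, 0.0, 101.6]
wrist_force: [13.1, 1.3, -5.5]
grip_width: -0.0002
finger_force: 6.9
```

Emit:
send_rows:
  moves: [0,0,0,0,-0.001,0,1,0,0,0,0,-0.001,0,1]

```text
time: 18.0
position: [0.5742, 0.1235, 0.0556]
orientation: [179.6, 0.0, 101.6]
wrist_force: [24.9, 4.8, -12.5]
grip_width: 0.0003
finger_force: 12.6
```

Hard end felt. I'll back off, rise and check.

Emit:
send_rows:
  moves: [0,0,0,0,0.004,0,1,0,0,0,0,0.01,0,1,0,0,0,0,0.01,0,1,0,0,0,0,0,-0.03,1,0,0,0,0,0,-0.035,1,0,0,0,-0.015,0,-0.03,1,0,0,0,-0.02,0,0,1,0,0,0,0,0,0,1]

```text
time: 18.67
position: [0.6028, 0.0897, 0.1518]
orientation: [179.9, 0.1, 101.4]
wrist_force: [-0.5, -0.9, 0.2]
grip_width: -0.0004
finger_force: 0.0
```

Run:
```python
from h import *
import tab
save('wrist','w8'); tab.tab('w8'); s=env.state(); print(s['position'],s['wrist_force'])
for c in ['wrist','side','top']:
  if c!='wrist': save(c,c+'8')
  for l in ['bar','keeper_tab']:
    for r in mark_of(l,c)[:3]: print(c,l,np.round(r['position'],3),round(r['p'],2))
```

```text
4381 [146.  60.] jx [0.1042 0.119  0.1358] jy [0.0585 0.0962 0.1528] z [0.037  0.0487 0.0502]
423 [220. 166.] jx [0.0297 0.0375 0.0438] jy [0.0339 0.0371 0.0424] z [0.0585 0.0799 0.0817]
[0.60207791 0.09164661 0.15061607] [ 0.69210701  0.13831751 -1.00655198]
wrist bar [0.487 0.141 0.037] 0.73
wrist keeper_tab [0.56  0.111 0.07 ] 0.73
side bar [ 0.746 -0.183  0.009] 0.9
side bar [0.482 0.136 0.037] 0.73
side bar [ 0.379 -0.26   0.017] 0.6
side keeper_tab [0.557 0.116 0.073] 0.75
top bar [ 0.743 -0.184  0.014] 0.92
top bar [ 0.378 -0.254  0.018] 0.6
```

View pics/w8.png

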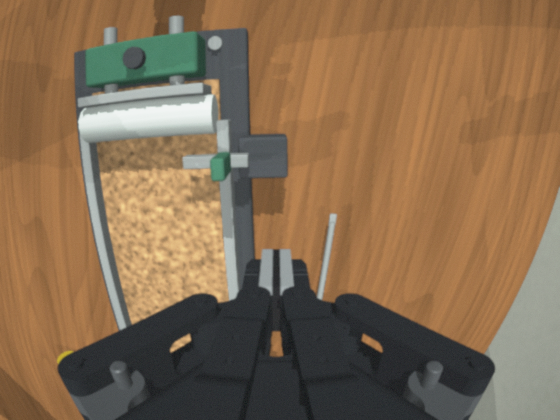

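Run:
```python
from h import *
c=camera_params('wrist'); f_=210/np.tan(np.radians(c['vertical_fov']/2)); T=np.linalg.inv(np.array(c['world_to_cam']))
D=np.load('pics/w8.npy'); im=cv2.imread('pics/w8.png')
v,u=np.mgrid[:420,:560]; x,y=u-c['cx'],v-c['cy']; r=np.hypot(x,y)+1e-9; k=np.tan(r/f_)/r*D
P=(np.stack([x*k,y*k,D,np.ones_like(D)],-1)@T.T)[...,:3]; a=np.radians(11.6)
jx=-np.sin(a)*P[...,0]+np.cos(a)*P[...,1]; jy=-np.cos(a)*P[...,0]-np.sin(a)*P[...,1]; z=P[...,2]
for row in (160,162,164):
  print(row,[(uu,round(1000*jx[row,uu]),round(1000*jy[row,uu],1),round(1000*z[row,uu])) for uu in list(range(178,250,4))])
for row in (112,118,124): print(row,[(uu,round(1000*jx[row,uu]),round(1000*jy[row,uu],1),round(1000*z[row,uu])) for uu in [78,80,82,84,90,150,205,210,212,214,216,218,220]])
```

```text
160 [(178, 4, np.float64(-523.1), 17), (182, 4, np.float64(-526.8), 18), (186, 8, np.float64(-539.0), 47), (190, 8, np.float64(-542.1), 47), (194, 8, np.float64(-545.3), 46), (198, 8, np.float64(-548.5), 46), (202, 8, np.float64(-552.0), 47), (206, 8, np.float64(-554.9), 46), (210, 13, np.float64(-564.8), 79), (214, 13, np.float64(-567.5), 78), (218, 13, np.float64(-570.3), 79), (222, 13, np.float64(-573.2), 80), (226, 11, np.float64(-574.0), 68), (230, 8, np.float64(-574.3), 49), (234, 7, np.float64(-576.9), 46), (238, 8, np.float64(-580.1), 47), (242, 7, np.float64(-583.1), 46), (246, 7, np.float64(-586.2), 46)]
162 [(178, 2, np.float64(-523.1), 18), (182, 2, np.float64(-526.7), 18), (186, 7, np.float64(-538.7), 47), (190, 7, np.float64(-542.1), 47), (194, 6, np.float64(-545.1), 46), (198, 7, np.float64(-548.7), 47), (202, 6, np.float64(-551.7), 46), (206, 6, np.float64(-554.7), 46), (210, 12, np.float64(-564.7), 78), (214, 12, np.float64(-567.7), 79), (218, 12, np.float64(-570.5), 80), (222, 11, np.float64(-573.0), 78), (226, 10, np.float64(-574.1), 68), (230, 7, np.float64(-574.3
[... 1429 characters left out ...]
 (205, 41, np.float64(-555.9), 49), (210, 40, np.float64(-559.7), 49), (212, 40, np.float64(-560.9), 47), (214, 40, np.float64(-560.9), 39), (216, 40, np.float64(-561.1), 32), (218, 39, np.float64(-560.2), 17), (220, 39, np.float64(-561.5), 14)]
124 [(78, 43, np.float64(-418.4), 14), (80, 43, np.float64(-444.7), 49), (82, 43, np.float64(-447.7), 51), (84, 43, np.float64(-449.0), 50), (90, 42, np.float64(-455.2), 50), (150, 38, np.float64(-511.0), 49), (205, 36, np.float64(-555.8), 49), (210, 36, np.float64(-559.7), 49), (212, 36, np.float64(-561.0), 48), (214, 35, np.float64(-560.4), 37), (216, 35, np.float64(-561.0), 32), (218, 35, np.float64(-562.7), 32), (220, 35, np.float64(-564.7), 34)]
```

Run:
```python
from m import *
a=np.radians(11.6)
for n,f in [('side','s1'),('side','s2'),('side','s5'),('side','side8'),('top','t1'),('top','top8')]:
    p,P=cloud(n,f); hsv=cv2.cvtColor(p,cv2.COLOR_BGR2HSV)
    reg=(P[...,0]>.53)&(P[...,0]<.61)&(P[...,1]>.09)&(P[...,1]<.14)&(P[...,2]>.055)&(P[...,2]<.09)&(hsv[...,0]>50)&(hsv[...,0]<100)&(hsv[...,1]>60)
    Q=P[reg]; v,u=np.nonzero(reg); print(n,f,reg.sum(), end=' ')
    if len(Q): jy=-np.cos(a)*Q[:,0]-np.sin(a)*Q[:,1]; print('px',u.mean().round(2),v.mean().round(2),'jy',np.round(np.percentile(jy,[5,50,95]),4),jy.mean().round(4))
    else: print()
```

```text
side s1 76 px 252.72 179.64 jy [-0.5965 -0.5905 -0.5881] -0.5912
side s2 57 px 251.96 179.39 jy [-0.5948 -0.5903 -0.5887] -0.5905
side s5 76 px 252.82 179.71 jy [-0.5961 -0.5899 -0.5882] -0.591
side side8 81 px 244.94 184.99 jy [-0.5695 -0.564  -0.5618] -0.5648
top t1 25 px 231.92 198.32 jy [-0.5971 -0.5937 -0.5905] -0.5937
top top8 0
```

Run:
```python
from h import *
c=camera_params('wrist'); f_=210/np.tan(np.radians(c['vertical_fov']/2)); T=np.linalg.inv(np.array(c['world_to_cam']))
D=np.load('pics/w8.npy')
v,u=np.mgrid[:420,:560]; x,y=u-c['cx'],v-c['cy']; r=np.hypot(x,y)+1e-9; k=np.tan(r/f_)/r*D
P=(np.stack([x*k,y*k,D,np.ones_like(D)],-1)@T.T)[...,:3]; a=np.radians(11.6)
jx=-np.sin(a)*P[...,0]+np.cos(a)*P[...,1]; jy=-np.cos(a)*P[...,0]-np.sin(a)*P[...,1]; z=P[...,2]
for row in range(132,184,6):
  print(row,[(uu,round(1000*jx[row,uu]),round(1000*jy[row,uu]+502),round(1000*z[row,uu])) for uu in range(206,296,8)])
im=cv2.imread('pics/w8.png')[110:200,170:300]; im2=cv2.imread('pics/side8.png')[160:230,200:290]
cv2.imwrite('pics/c8.png',np.hstack([cv2.resize(im,(540,374),interpolation=3)[:374,:400],cv2.resize(im2,(400,374)) if 0 else cv2.resize(im2,(400,374),interpolation=2)]))
```

```text
132 [(206, 29, -53, 41), (214, 29, -59, 39), (222, 28, -64, 33), (230, 27, -69, 20), (238, 27, -75, 15), (246, 27, -82, 15), (254, 25, -87, -2), (262, 25, -95, -1), (270, 25, -102, -2), (278, 25, -109, -2), (286, 25, -116, -1), (294, 25, -123, 0)]
138 [(206, 22, -47, 17), (214, 22, -54, 18), (222, 23, -64, 31), (230, 22, -69, 21), (238, 21, -75, 14), (246, 23, -83, 32), (254, 23, -90, 31), (262, 23, -96, 32), (270, 23, -102, 32), (278, 23, -109, 31), (286, 23, -115, 31), (294, 20, -123, -1)]
144 [(206, 17, -47, 19), (214, 17, -54, 17), (222, 19, -64, 33), (230, 17, -69, 24), (238, 18, -77, 32), (246, 18, -83, 33), (254, 18, -90, 31), (262, 18, -96, 32), (270, 18, -102, 31), (278, 18, -109, 32), (286, 18, -115, 31), (294, 14, -124, -1)]
150 [(206, 12, -47, 19), (214, 12, -54, 17), (222, 14, -64, 32), (230, 13, -69, 25), (238, 13, -76, 30), (246, 13, -83, 31), (254, 13, -90, 32), (262, 14, -96, 34), (270, 13, -102, 33), (278, 13, -109, 32), (286, 13, -115, 30), (294, 9, -124, -3)]
156 [(206, 11, -53, 45), (214, 15, -64, 72), (222, 15, -70, 73), (230, 11, -72, 50), (238, 11, -78, 46), (
[... 428 characters left out ...]
, -71, 80), (230, 2, -73, 52), (238, -5, -74, 14), (246, -1, -83, 32), (254, -1, -89, 33), (262, -2, -96, 32), (270, -1, -102, 33), (278, -2, -109, 32), (286, -2, -115, 32), (294, -7, -124, 0)]
174 [(206, -9, -46, 18), (214, 4, -66, 81), (222, 3, -71, 79), (230, -7, -69, 31), (238, -10, -74, 15), (246, -7, -83, 32), (254, -7, -89, 32), (262, -7, -96, 32), (270, -6, -102, 33), (278, -6, -109, 33), (286, -7, -115, 32), (294, -13, -124, -1)]
180 [(206, -15, -46, 18), (214, 0, -66, 81), (222, -1, -70, 78), (230, -12, -69, 31), (238, -15, -74, 15), (246, -16, -81, 13), (254, -19, -87, -3), (262, -19, -94, -2), (270, -19, -102, -2), (278, -19, -109, -1), (286, -19, -117, -3), (294, -19, -124, -3)]
```

View pics/c8.png

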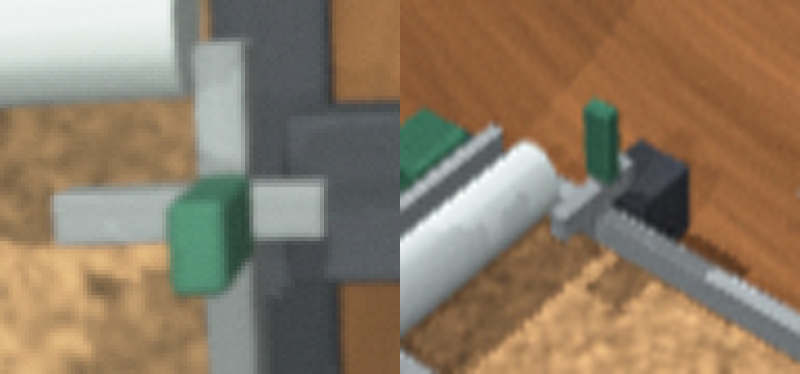

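The keeper has moved only about 26 mm by the images, less than the 32 mm given. The bar isn't in its way (gap about 11 mm), so I'll push again, a bit higher on the tab.

Emit:
send_rows:
  moves: [0,0,0,0.02,0,0,1,0,0,0,0.019,0,0,1,0,0,0,0,0,0.03,1,0,0,0,0,0,0.03,1,0,0,0,0,0,0.02,1,0,0,0,0,0,0.009,1,0,0,0,0,-0.006,0,1,0,0,0,0,-0.006,0,1]

```text
time: 19.78
position: [0.5823, 0.1291, 0.0618]
orientation: [180.0, 0.0, 101.6]
wrist_force: [0.4, 0.2, 0.6]
grip_width: 0.0003
finger_force: 0.0
```

Emit:
send_rows:
  moves: [0,0,0,0,-0.003,0,1,0,0,0,0,-0.002,0,1,0,0,0,0,-0.001,0,1,0,0,0,0,0,0,1,0,0,0,0,0,0,1]

```text
time: 20.2
position: [0.577, 0.1282, 0.0617]
orientation: [180.0, 0.0, 101.6]
wrist_force: [-0.6, 0.1, 0.2]
grip_width: -0.0
finger_force: 0.0
```

Emit:
send_rows:
  moves: [0,0,0,0,-0.001,0,1,0,0,0,0,-0.001,0,1,0,0,0,0,0,0,1]

```text
time: 20.45
position: [0.5746, 0.1276, 0.0613]
orientation: [-180.0, 0.0, 101.6]
wrist_force: [0.9, -0.5, -0.4]
grip_width: 0.0
finger_force: 0.0
```

Emit:
send_rows:
  moves: [0,0,0,0,-0.001,0,1,0,0,0,0,-0.001,0,1,0,0,0,0,0,0,1]

```text
time: 20.7
position: [0.5736, 0.1274, 0.0614]
orientation: [179.9, 0.0, 101.6]
wrist_force: [7.1, 0.6, -4.0]
grip_width: 0.0002
finger_force: 3.0
```

Emit:
send_rows:
  moves: [0,0,0,0,-0.001,0,1,0,0,0,0,-0.001,0,1,0,0,0,0,0,0,1]

```text
time: 20.95
position: [0.5733, 0.1274, 0.0617]
orientation: [179.7, 0.0, 101.6]
wrist_force: [16.9, 2.7, -8.7]
grip_width: -0.0002
finger_force: 8.3
```

The keeper stops at exactly the same place under 17 N, against about 3 N of sliding friction. It's the hard end, so the keeper started slightly in. I'll retreat and hand in.

Emit:
send_rows:
  moves: [0,0,0,0,0.004,0,1,0,0,0,0,0.01,0,1,0,0,0,0,0.01,0,1,0,0,0,0,0,-0.03,1,0,0,0,0,0,-0.035,1,0,0,0,-0.015,0,-0.03,1,0,0,0,-0.02,0,0,1,0,0,0,0,0,0,1]

```text
time: 21.62
position: [0.6025, 0.0935, 0.158]
orientation: [179.9, 0.1, 101.4]
wrist_force: [0.7, -1.3, -1.0]
grip_width: 0.0004
finger_force: 0.0
```

Run:
```python
from h import *
import tab
save('wrist','w9'); tab.tab('w9'); s=env.state(); print(s['position'])
for l in ['bar','mark','keeper_tab']:
    for r in mark_of(l,'wrist')[:2]: print(l,np.round(r['position'],3),round(r['p'],2))
a=cv2.imread('pics/w8.png').astype(int);b=cv2.imread('pics/w9.png').astype(int);print(abs(a-b)[80:200,70:300].mean())
print(env.finish_job())
```

```text
4211 [148.  65.] jx [0.1004 0.1154 0.1321] jy [0.059  0.0968 0.1532] z [0.0375 0.0487 0.0502]
403 [221. 170.] jx [0.0257 0.0337 0.0399] jy [0.0344 0.0376 0.043 ] z [0.0585 0.08   0.0816]
[0.60170235 0.09551768 0.15686006]
bar [0.486 0.137 0.04 ] 0.79
mark [0.478 0.142 0.038] 0.72
keeper_tab [0.562 0.116 0.069] 0.62
17.256123188405798
the job is handed in; nothing more can be done
None
```

The job is handed in, but I can't be sure the keeper counts as fully in: the bar lies straight against the pad after a press of about 7 N, and the keeper stopped dead twice at the same point behind it, yet the images show about 26 mm of keeper travel against the stated 32 mm, and no verdict came back.

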